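Feed sprue formers through a sprung hopper gate and hold it open at the mark

TASK

Put both brass sprue formers into the white funnel of the feed stand while its gate is shut, then pull the spring-return gate out by its black handle until the yellow pointer stands over the green mark, so that the formers drop into the pot below. Finish holding the gate there: the spring shuts it if you let go, so the program ends with the handle still held at the mark. Do not shift the pot, the pink mould, the opened mould or the tweezers.

Things in the scene. Friction and masses are not known exactly. Their poses are not given: they have to be found in the camera images.
- former1: brass sprue former, a solid stub 16 mm in diameter for its lower 14 mm, tapering to 10 mm at the top, 22 mm tall, 20 to 40 g, standing upright on the bench (up to 2 mm lower off the cloth cover); origin at the centre of its underside, z up. Grip it from above across its 16 mm body
- former2: second brass sprue former, identical to the first; origin at the centre of its underside
- former1_mid (a point): middle of the first former, on its axis, 11 mm above its underside
- former2_mid (a point): middle of the second former, on its axis, 11 mm above its underside
- stand: grey feed stand, fixed; origin at bench level below the funnel's axis; -x is the way the gate pulls out (roughly to the robot), +y the side with the mark; yaw varies. Base plate 236 x 124 x 6 mm, from 180 mm in front (-x) to 56 mm behind the origin. Rails at y = +-46 mm, tops at 62 mm. The pot stands under the funnel
- funnel_mouth (a point): centre of the round white funnel's mouth, level with its rim 125 mm above the bench; mouth 93 mm inside, 98 mm outside, narrowing to a 46 mm throat that ends just above the gate plate (top at 64 mm); a former dropped in slides down onto the shut plate
- gate (a joint): travel of the spring-return gate along the stand's -x, in m: 0 shut, stop at 0.085; the throat is fully open from 0.050. The mark needs 0.050 to 0.066. The spring pulls it shut, about 3 N when shut and 7 to 8 N at the mark
- gate_handle (a point): middle of the top edge of the gate's black upright handle tab, 109 mm above the bench; tab 14 mm thick along the pull (stand x), 34 mm wide (stand y), standing 39 mm above its foot (foot top at 70 mm, 30 mm long). About 40 mm free between it and the funnel. Moves with the gate; pinch it from above across the 14 mm, or hook it
- gate_pointer (a point): tip of the yellow pointer on the gate, beside the handle over the left rail; it moves with the gate (at the handle's stand x)
- mark: green index clamp, 12 mm long along the rail, fixed on the left rail in front of the pointer at a place that varies; its origin is the middle of its 12 mm length on the rail's top face, its axes are parallel to the stand's. The pointer is at the mark when it stands anywhere over the 12 mm width
- pot: round off-white plastic pot, loose, 71 mm outside diameter at the rim, 45 mm tall, standing on the stand's base plate under the funnel; origin at the centre of its underside, 6 mm above the bench
- mould_pink: closed pink rubber mould, 80 x 57 x 23 mm, loose bystander to the left; origin at the centre of its underside
- open_mould: opened mould half, cream with dark pink face, 86 x 66 x 24 mm, loose bystander to the right; origin at the centre of its underside
- tweezers: steel tweezers 122 x 12 x 10 mm, loose bystander to the left; origin at the centre of the underside

How it is judged:
On the way:
1. both formers lie released in the funnel on the shut gate (value of joint gate below 0.005 m and horizontal distance between each of former1_mid, former2_mid and stand below 0.035 m and height (world z) of former1_mid between 0.066 and 0.118 m and contact force between the fingers and former1 below 0.1 N and height (world z) of former2_mid between 0.066 and 0.118 m and contact force between the fingers and former2 below 0.1 N), for 0.2 s.
At the end, for the whole second after the job is handed in: Both formers rest in the pot, which stands upright; the gate stands still with its pointer over the green mark (within 6 mm of the mark's middle along the rail), held there by the fingers (more than 1 N on the gate) (horizontal distance between each of former1_mid, former2_mid and pot below 0.034 m and height (world z) of each of former1_mid, former2_mid below 0.052 m and linear speed of each of former1, former2 below 0.03 m/s and x of gate_pointer in the frame of mark between -0.006 and 0.006 m and velocity of joint gate between -0.01 and 0.01 m/s and contact force between the fingers and stand above 1 N and angle between pot's own z axis and vertical below 0.15 rad); the arm keeps its last pose, push and grip.
It fails at once if the pot is shifted by more than 20 mm (distance of pot from where it was at the start of the episode above 0.02 m).
It fails at once if the pink mould is shifted by more than 30 mm (distance of mould_pink from where it was at the start of the episode above 0.03 m).
It fails at once if the opened mould is shifted by more than 30 mm (distance of open_mould from where it was at the start of the episode above 0.03 m).
It fails at once if the pair of tweezers is shifted by more than 30 mm (distance of tweezers from where it was at the start of the episode above 0.03 m).
It also fails if it takes over 58 s, if anything falls off the work surface, if the arm or the gripper's body presses on something with over 40 N, if the wrist force passes 120 N, or if a joint passes its speed limit or range.

ROBOT

A 7-joint arm with a two-finger parallel gripper is mounted at the origin on a cart in front of the work surface, level with it; the furniture and walls round the work are solid. World frame = base frame: x ahead of the robot, y to its left, z up, the work surface at z = 0. Lengths are in m, angles in rad, forces in N, time in s.
With the tool pointing down it reaches from about 0.4 to 0.85 m from the base axis. Payload 4.5 kg.
Tool frame: the origin (TCP) lies midway between the tips of the shut fingers; the grasp point (between the pads) lies 19 mm behind it; x points along the fingers, y is the direction in which the jaws open and shut, and the axes are right-handed (so a half turn about x gives the same grasp; the last joint's range is limited). The gripper opens to 88 mm and grips with 3 to 60 N. Pads are 18 mm wide; open, the fingers measure 123 mm over their backs; the gripper's body (75 mm by 187 mm) begins 45 mm behind the grasp point.
Start: joints at [0.034, 0.689, -0.195, 1.565, 0.157, 0.902, -0.215], TCP at [0.625, 0, 0.239] pointing down, gripper open.
Joint ranges: [-3.01, 3.01], [-0.46, 2.08], [-1.47, 1.51], [0.13, 2.56], [-1, 4.14], [0.04, 2.09], [-2.66, 2.66]. Speed limits (rad/s): [2.57, 2.57, 3.14, 3.14, 3.14, 3.14, 3.14].

INTERFACE

Orientations are given as a unit quaternion [x, y, z, w].
In Python, from plant import r gives the robot as it stands.
- The arm moves only by the tool arm_command, never from a script. Its argument "plan" is a list of rows, each a list of 5 numbers: the finger opening in m, from 0 to 0.0881, then the shift along the tool's x, y, z in m, then the turn about the tool's x in rad. In form: [[grip, dx, dy, dz, roll], ...]. A call has 1 to 12 rows; each row shifts and turns the commanded pose from where the row before left it, along the tool's axes as they then stand; what a row does not reach is not made up. A row lasts 1/8 s, in which the tool goes at most 62.5 mm and 10.7 degrees, less where a joint would pass 70% of its speed; a pose out of reach is approached as far as the arm can. A call is refused whole if a number of a shift passes 0.0625 or a number of a turn 0.188, either way. A call with a gripper value outside its range is refused whole. The fingers move at their own pace and stop on an object; "force" is the grip in N (left out, the last holds). Time passes only in rows, so rows that do not move let the fingers close. It gives the time, the measured TCP pose, the force and the opening at its end, in the units of the state.
- r.get_state(): the state, without advancing time (a new reading comes with each control period).
- r.snapshot(name): name is "scene" or "side" or "wrist"; returns (picture, depth): 400x640x3 uint8, red, green, blue; 400x640 float32, m along the optical axis (not along the pixel's ray), 0 where there is no reading.
- r.calibration(name): a dict with "fx", "fy", "cx", "cy" (pixels), "k1" (the pictures are not rectified: a ray, as slopes to the right and down, at radius r is drawn at 1 + k1 r^2 times it, then the intrinsics apply), "eye" and "orientation" of the camera in the world; the wrist camera has in their place "mount" (4x4, takes a point from camera to tool coordinates, whose origin is the TCP and whose axes are the tool frame's). Camera axes: x right, y down, z forward; pixel columns grow to the right and rows downward; lengths in m; the calibration is good to about 2 mm. A picture is of the moment at which its call begins: read the wrist's pose just before it. calibration takes no time and is no camera call.
- r.finish_job(): hands the job in, once; it reports no verdict.
The state is a dict: "clock": time; "q": joint angles; "qd": joint speeds; "joint_torque": joint torques, N m; "tool_pos": TCP position; "eef_rot": TCP orientation; "contact_force": force on the tool from outside, world axes, zero at the start; "moment": the same for the moment, N m; "opening": opening from 0.0 (shut) to 1.0 (fully open).
Only numpy, scipy, OpenCV 4.12 (cv2) and the standard library are available. Lean on these libraries where they do the work, as an engineer would, in place of code of your own. Each camera call takes 0.05 s, during which the arm holds its last target.

## Working session

There is one attempt and no reset: what is moved stays moved. The work goes in short steps, Python scripts to look and compute and a tool call to move; the robot and the scene stay as the last step left them, time stands still between calls to the robot, and variables do not carry over. Pictures are saved under pics/ and viewed, and the job is handed in when it is done.

Besides the shell and the picture viewer there is one more tool, called as a command line: name --pt "numbers of a row" for each row, then --argument value for the rest. arm_command: Moves the arm, as the interface text tells. Its arguments: {"type":"object","properties":{"plan":{"type":"array","items":{"type":"array","items":{"type":"number"}}},"force":{"type":"number"}},"required":["plan"]}

```bash
mkdir -p pics; ls
python3 - <<'E'
from plant import r
import cv2,numpy as np
s=r.get_state();print(s['clock'],s['tool_pos'],s['eef_rot'],s['opening'])
for n in ['scene','side','wrist']:
    p,d=r.snapshot(n);np.savez(f'pics/{n}0.npz',p=p,d=d);cv2.imwrite(f'pics/{n}0.png',p[:,:,::-1]);print(n,r.calibration(n))
E
```

```text
pics
0.0 [ 6.24374066e-01 -3.64541535e-05  2.37923169e-01] [-0.49950181 -0.50043857  0.50046956 -0.49958923] 0.9995338784617036
scene {'fx': 372.519750750957, 'fy': 372.519750750957, 'cx': 324.9735973138429, 'cy': 195.93286801920286, 'k1': -0.04590619436650561, 'eye': array([ 0.1239392 , -0.82910849,  0.79251541]), 'orientation': array([ 0.86672559, -0.20141101,  0.10739185, -0.44349448])}
side {'fx': 375.8900876582502, 'fy': 375.8900876582502, 'cx': 313.2024978894867, 'cy': 202.3549686924665, 'k1': -0.010802263193295277, 'eye': array([0.43825367, 1.11284607, 0.63457266]), 'orientation': array([-0.04092942,  0.84920696, -0.52614693,  0.01848596])}
wrist {'fx': 275.8457365782983, 'fy': 275.8457365782983, 'cx': 316.8151505174857, 'cy': 194.77641705497723, 'k1': -0.018809643319368723, 'mount': array([[ 1.89835244e-04, -3.16554699e-01,  9.48574239e-01,
        -1.45188110e-01],
       [ 9.99999971e-01, -7.95283440e-05, -2.26666824e-04,
         1.16416896e-04],
       [ 1.47190987e-04,  9.48574254e-01,  3.16554675e-01,
        -8.18572037e-02],
       [ 0.00000000e+00,  0.00000000e+00,  0.00000000e+00,
         1.00000000e+00]])}
```

View pics/scene0.png

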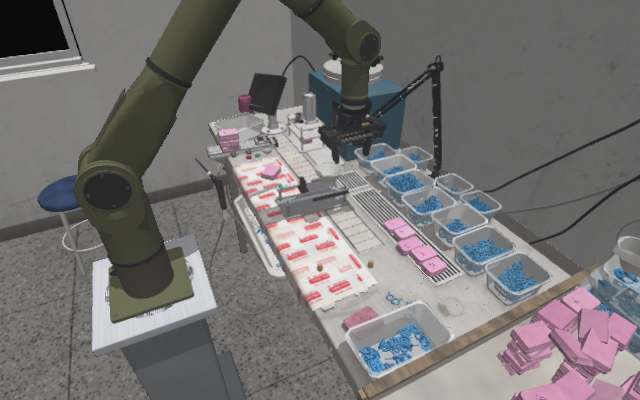

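View pics/side0.png

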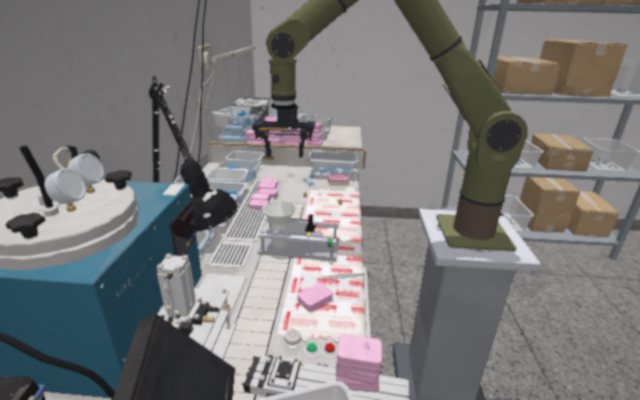

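View pics/wrist0.png

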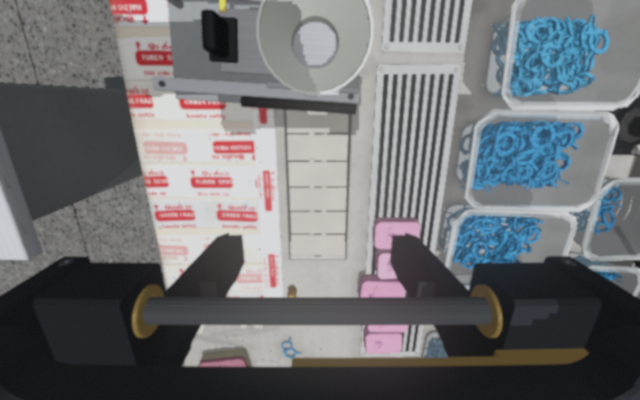

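```bash
cat > h.py <<'E'
import numpy as np,cv2
from scipy.spatial.transform import Rotation as Rn
def pose(c,s=None):
    if 'eye' in c: return Rn.from_quat(c['orientation']).as_matrix(),np.array(c['eye'])
    R=Rn.from_quat(s['eef_rot']).as_matrix();M=c['mount']
    return R@M[:3,:3],R@M[:3,3]+s['tool_pos']
def ray(c,uv,s=None):
    R,e=pose(c,s);x=np.array([(uv[0]-c['cx'])/c['fx'],(uv[1]-c['cy'])/c['fy']]);y=x.copy()
    for _ in range(10): y=x/(1+c['k1']*(y@y))
    return e,R@np.array([y[0],y[1],1])
def plane(c,uv,z,s=None):
    e,d=ray(c,uv,s);return e+d*(z-e[2])/d[2]
def depthpt(c,uv,dep,s=None):
    e,d=ray(c,uv,s);return e+d*dep
def proj(c,P,s=None):
    R,e=pose(c,s);p=R.T@(np.array(P)-e);x=p[:2]/p[2];x=x*(1+c['k1']*(x@x));return x*c['fx']+[c['cx'],c['cy']]
def tri(rs):
    A=0;b=0
    for e,d in rs:
        d=d/np.linalg.norm(d);P=np.eye(3)-np.outer(d,d);A=A+P;b=b+P@e
    return np.linalg.solve(A,b)
E
python3 - <<'E'
from plant import r
from h import *
s=r.get_state();print(np.round(Rn.from_quat(s['eef_rot']).as_matrix(),3))
cs={n:r.calibration(n) for n in['scene','side','wrist']}
c=cs['scene'];im=np.load('pics/scene0.npz')['p'];d=np.load('pics/scene0.npz')['d']
for uv in[(319,267),(370,264)]: print(uv,plane(c,uv,.011),depthpt(c,uv,d[uv[1],uv[0]]))
cv2.imwrite('pics/a.png',cv2.resize(im[225:305,270:410],None,fx=5,fy=5)[:,:,::-1])
cv2.imwrite('pics/b.png',cv2.resize(im[130:230,240:400],None,fx=5,fy=5)[:,:,::-1])
im=np.load('pics/side0.npz')['p'];cv2.imwrite('pics/c.png',cv2.resize(im[170:280,230:390],None,fx=5,fy=5)[:,:,::-1])
im=np.load('pics/wrist0.npz')['p'];cv2.imwrite('pics/d.png',cv2.resize(im[0:120,140:400],None,fx=3,fy=3)[:,:,::-1])
E
```

```text
[[-0.001  1.     0.   ]
 [-0.     0.    -1.   ]
 [-1.    -0.001  0.   ]]
(319, 267) [ 0.44327267 -0.16037181  0.011     ] [ 0.44194943 -0.1631429   0.01423842]
(370, 264) [ 0.58004507 -0.21418832  0.011     ] [ 0.57824998 -0.21660845  0.01407579]
```

View pics/a.png

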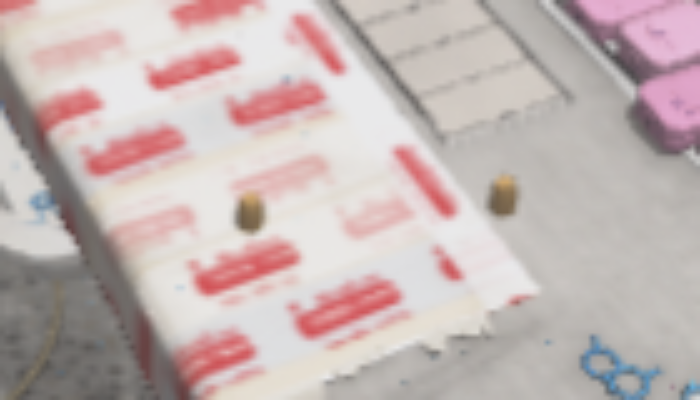

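View pics/b.png

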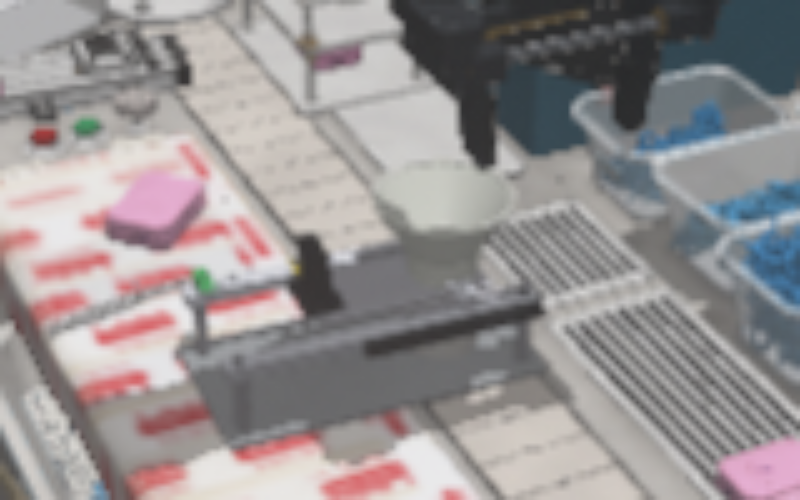

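View pics/c.png

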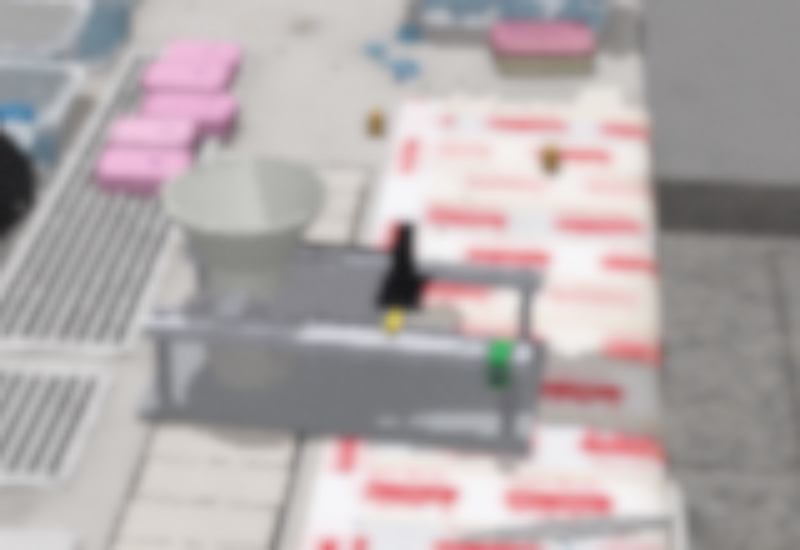

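View pics/d.png

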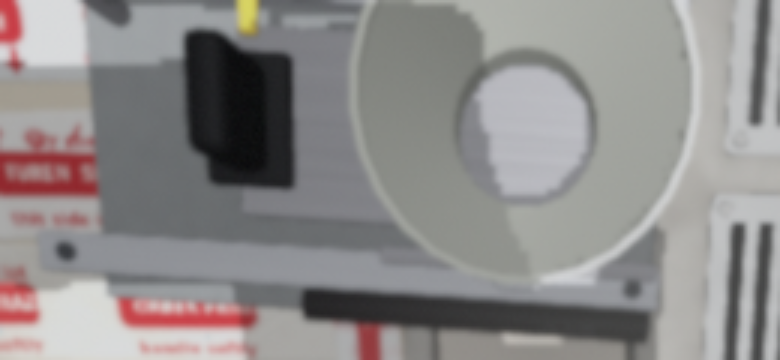

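Run:
```python
from plant import r
from h import *
s=r.get_state()
cs={n:r.calibration(n) for n in['scene','side','wrist']}
def blobs(n,lo,hi,roi,mn=4):
    im=np.load(f'pics/{n}0.npz')['p'];h=cv2.cvtColor(im,cv2.COLOR_RGB2HSV)
    m=cv2.inRange(h,lo,hi);M=np.zeros_like(m);a,b,c,d=roi;M[b:d,a:c]=m[b:d,a:c]
    k,_,st,ce=cv2.connectedComponentsWithStats(M)
    return [(st[i][4],st[i][:4],ce[i]) for i in range(1,k) if st[i][4]>=mn]
for nm,lo,hi in[('brass',(8,110,50),(28,255,230)),('yellow',(24,130,120),(34,255,255)),('green',(45,120,60),(75,255,255))]:
  for n,roi in[('scene',(230,130,400,300)),('side',(230,170,390,280)),('wrist',(150,0,330,300))]:
    for b in blobs(n,lo,hi,roi): print(nm,n,b[0],b[1],np.round(b[2],1))
```

```text
brass scene 4 [370 261   2   2] [370.5 261.5]
brass scene 4 [319 264   2   2] [319.5 264.5]
brass side 4 [339 200   2   3] [339.8 201. ]
brass side 7 [308 232   2   4] [308.4 233.3]
brass wrist 8 [224   0   2   5] [224.4   1.6]
brass wrist 26 [220   2   5   9] [221.8   7.3]
brass wrist 122 [150 285  13  12] [155.2 290.6]
yellow wrist 48 [220   0   6  11] [222.4   4.6]
green scene 6 [256 154   3   2] [257.  154.5]
green side 9 [328 239   3   4] [329.3 240.6]
```

arm_command --pt "0.088 -0.01 0 -0.04 0" --pt "0.088 -0.01 -0.01 -0.04 0" --pt "0.088 -0.01 -0.01 -0.04 0" --pt "0.088 0 0 0 0" --pt "0.088 0 0 0 0"

```text
clock: 0.78
tool_pos: [0.605, 0.1188, 0.2683]
eef_rot: [-0.5, -0.5, 0.501, -0.5]
contact_force: [0.1, -1.0, -0.1]
opening: 0.996
```

```bash
cat > snap.py <<'E'
import sys,pickle
from plant import r
from h import *
t=sys.argv[1];s=r.get_state();p,d=r.snapshot('wrist');pickle.dump((p,d,s,r.calibration('wrist')),open(f'pics/{t}.pkl','wb'));cv2.imwrite(f'pics/{t}.png',p[:,:,::-1])
print(s['clock'],np.round(s['tool_pos'],4),np.round(s['contact_force'],1),s['opening'])
E
python3 snap.py w1
```

```text
0.775 [0.605  0.1188 0.2683] [ 0.1 -1.  -0.1] 0.996198674902242
```

View pics/w1.png

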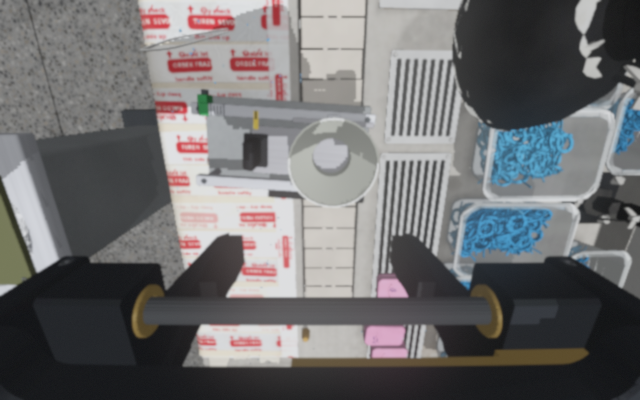

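Run:
```python
from h import *;import pickle
p,d,s,c=pickle.load(open('pics/w1.pkl','rb'))
cv2.imwrite('pics/e.png',cv2.resize(p[80:220,180:390],None,fx=3.8,fy=3.8,interpolation=cv2.INTER_CUBIC)[:,:,::-1])
h=cv2.cvtColor(p,cv2.COLOR_RGB2HSV)
def bl(lo,hi,roi,mn=6):
    m=cv2.inRange(h,lo,hi);M=np.zeros_like(m);a,b,e,f=roi;M[b:f,a:e]=m[b:f,a:e]
    k,_,st,ce=cv2.connectedComponentsWithStats(M)
    return [(st[i],ce[i]) for i in range(1,k) if st[i][4]>=mn]
for nm,lo,hi in[('g',(45,100,40),(80,255,255)),('y',(20,90,90),(34,255,255)),('blk',(0,0,0),(180,255,45))]:
  for st,ce in bl(lo,hi,(190,85,330,180)):
    for z in(.07,.109): print(nm,st,np.round(ce,1),np.round(plane(c,ce,z,s),4))
```

```text
g [198  94  14  21 193] [203.3 103.1] [0.4702 0.2006 0.07  ]
g [198  94  14  21 193] [203.3 103.1] [0.4855 0.2007 0.109 ]
y [253 112   5  17  71] [255.3 120.4] [0.5308 0.1804 0.07  ]
y [253 112   5  17  71] [255.3 120.4] [0.5392 0.1827 0.109 ]
```

View pics/e.png

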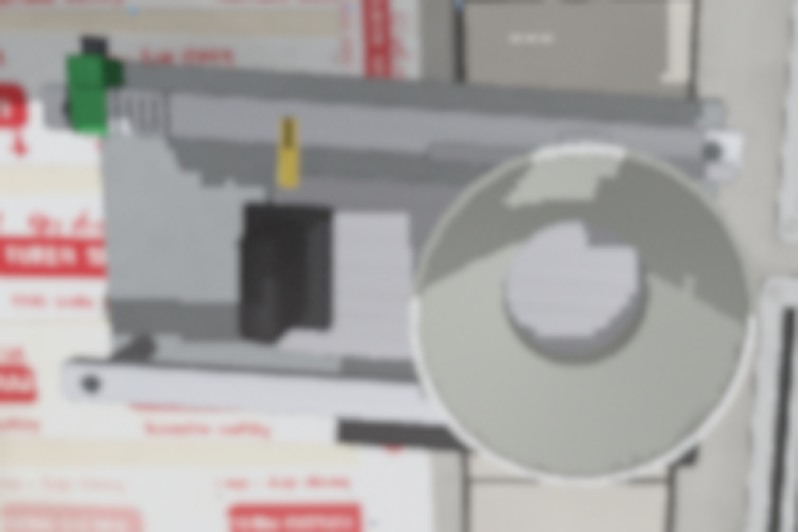

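Run:
```python
from h import *;import pickle
p,d,s,c=pickle.load(open('pics/w1.pkl','rb'))
f=lambda u,v,z:plane(c,((u+.5)/3.8-.5+180,(v+.5)/3.8-.5+80),z,s)
F=f(582.5,312,.125);print('funnel',F)
a,b=f(712,150,.062),f(70,108,.062);print(a,b);yaw=np.arctan2((a-b)[1],(a-b)[0]);print('yaw',yaw)
print('botrail',f(90,384,.062))
print('green',[f(86.5,92,z) for z in(.062,.066,.07)]);print('ptr',[f(289,122,z) for z in(.062,.066,.07)])
print('handle top corners',[f(*q,.109) for q in[(243,205),(272,205),(243,338),(275,341)]])
for q in[(258,240),(260,300),(280,310),(320,260),(289,130),(88,100)]:
    u,v=(q[0]+.5)/3.8-.5+180,(q[1]+.5)/3.8-.5+80
    print(q,depthpt(c,(u,v),d[round(v),round(u)],s))
```

```text
funnel [0.62208611 0.14108779 0.125     ]
[0.66685498 0.18135477 0.062     ] [0.45990922 0.19485975 0.062     ]
yaw -0.06516615109228024
botrail [0.45447841 0.10281033 0.062     ]
green [array([0.46587581, 0.19973085, 0.062     ]), array([0.46746232, 0.19974371, 0.066     ]), array([0.46904884, 0.19975658, 0.07      ])]
ptr [array([0.53021093, 0.1902226 , 0.062     ]), array([0.53106511, 0.1903437 , 0.066     ]), array([0.53191928, 0.1904648 , 0.07      ])]
handle top corners [array([0.52550114, 0.16891002, 0.109     ]), array([0.53380614, 0.16888645, 0.109     ]), array([0.52224318, 0.13004683, 0.109     ]), array([0.53171122, 0.12911911, 0.109     ])]
(258, 240) [0.52845109 0.15865579 0.10675217]
(260, 300) [0.52810414 0.14137117 0.10856468]
(280, 310) [0.53331415 0.13796589 0.10655912]
(320, 260) [0.53888509 0.14689463 0.06902287]
(289, 130) [0.53086071 0.18788481 0.06583433]
(88, 100) [0.46718743 0.19731206 0.06487912]
```

arm_command --pt "0.06 0 -0.015 0.053 0" --pt "0.06 0 -0.016 0.053 0" --pt "0.06 0 -0.016 0.053 0" --pt "0.06 0.02 -0.016 0.053 0" --pt "0.06 0.03 -0.016 0.053 0" --pt "0.06 0.03 -0.016 0.053 0" --pt "0.06 0.02 0 0 0" --pt "0.06 0 0 0 0"

```text
clock: 1.82
tool_pos: [0.5084, -0.199, 0.1677]
eef_rot: [-0.5, -0.5, 0.502, -0.498]
contact_force: [0.5, 0.7, 0.2]
opening: 0.685
```

```bash
python3 snap.py w2
```

```text
1.825 [ 0.5084 -0.199   0.1677] [0.5 0.7 0.2] 0.6845968555814429
```

View pics/w2.png

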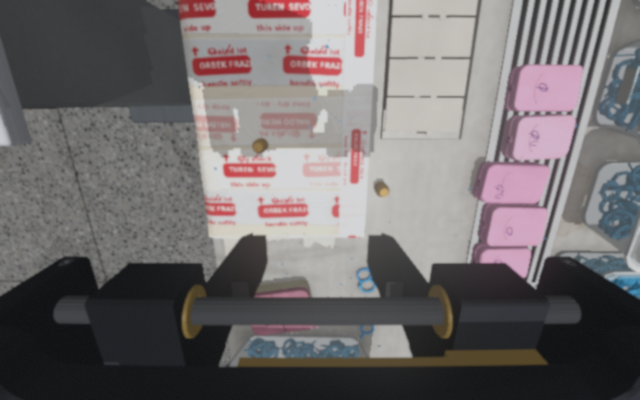

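```bash
cat > loc.py <<'E'
import sys,pickle
from h import *
p,d,s,c=pickle.load(open(f'pics/{sys.argv[1]}.pkl','rb'))
h=cv2.cvtColor(p,cv2.COLOR_RGB2HSV);m=cv2.inRange(h,(10,90,40),(30,255,255));m[235:]=0
k,_,st,ce=cv2.connectedComponentsWithStats(m)
for i in range(1,k):
    if st[i][4]>15: print(st[i],np.round(ce[i],1),[np.round(plane(c,ce[i],z,s),4) for z in(.0,.011)])
    if st[i][4]>15:
        x,y,w,hh=st[i][:4];cv2.imwrite(f'pics/{sys.argv[1]}_{i}.png',cv2.resize(p[y-12:y+hh+12,x-12:x+w+12],None,fx=9,fy=9,interpolation=cv2.INTER_CUBIC)[:,:,::-1]);print(i,'origin',x-12,y-12)
E
python3 loc.py w2; ls pics
```

```text
[253 140  14  12 122] [259.4 145.3] [array([ 0.4429, -0.1623,  0.    ]), array([ 0.4453, -0.1607,  0.011 ])]
1 origin 241 128
[379 188   9   8  57] [383.3 191.5] [array([ 0.5869, -0.2175,  0.    ]), array([ 0.5842, -0.214 ,  0.011 ])]
2 origin 367 176
a.png
b.png
c.png
d.png
e.png
scene0.npz
scene0.png
side0.npz
side0.png
w1.pkl
w1.png
w2.pkl
w2.png
w2_1.png
w2_2.png
wrist0.npz
wrist0.png
```

arm_command --pt "0.045 0.03 -0.032 -0.02 0" --pt "0.045 0.04 -0.0315 -0.018 0" --pt "0.045 0.03 0 0 0" --pt "0.045 0 0 0 0"

```text
clock: 2.38
tool_pos: [0.447, -0.1583, 0.0687]
eef_rot: [0.499, 0.501, -0.5, 0.5]
contact_force: [0.2, -0.6, 0.4]
opening: 0.511
```

```bash
python3 snap.py w3
```

```text
2.375 [ 0.447  -0.1583  0.0687] [ 0.2 -0.6  0.4] 0.5105436458421654
```

View pics/w3.png

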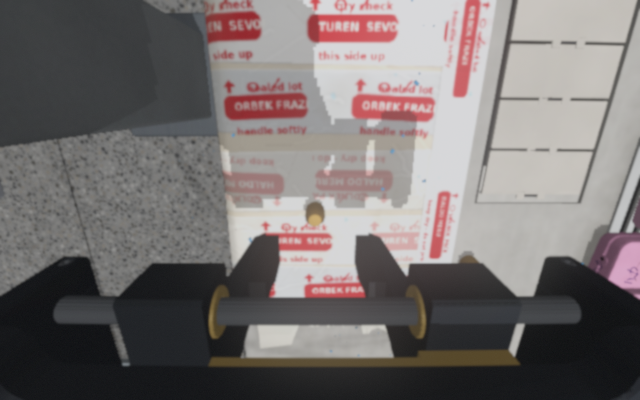

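```bash
sed -i 's/m\[235:\]=0/m[235:]=0;m[:,440:]=0/;s/(10,90,40)/(8,60,30)/' loc.py; python3 loc.py w3; ls pics/w3*
```

```text
[307 203  17  24 318] [314.6 214.3] [array([ 0.4451, -0.165 ,  0.    ]), array([ 0.4452, -0.1605,  0.011 ])]
1 origin 295 191
pics/w3.pkl
pics/w3.png
pics/w3_1.png
```

arm_command --pt "0.045 0.03 -0.002 0.002 0" --pt "0.045 0.025 0 0 0" --pt "0.045 0.009 0 0 0" --pt "0.045 0 0 0 0" --pt "0 0 0 0 0" --pt "0 0 0 0 0" --pt "0 0 0 0 0" --force 15

```text
clock: 3.3
tool_pos: [0.4452, -0.1614, 0.0058]
eef_rot: [0.5, 0.5, -0.5, 0.5]
contact_force: [0.3, -0.7, 0.2]
opening: 0.192
```

arm_command --pt "0 -0.05 0 0 0" --pt "0 -0.06 0 0 0" --pt "0 -0.06 0.029 -0.05 0" --pt "0 0 0.0295 -0.05 0" --pt "0 0 0.0295 -0.05 0" --pt "0 0 0.0295 -0.05 0" --pt "0 0 0.0295 -0.05 0" --pt "0 0 0.0295 -0.05 0" --pt "0 0 0 0 0" --pt "0 0 0 0 0"

```text
clock: 4.55
tool_pos: [0.6134, 0.1253, 0.1599]
eef_rot: [-0.499, -0.5, 0.501, -0.5]
contact_force: [-0.4, -0.4, -0.8]
opening: 0.167
```

```bash
python3 snap.py w4
```

```text
4.55 [0.6134 0.1253 0.1599] [-0.4 -0.4 -0.8] 0.16747902132809736
```

View pics/w4.png

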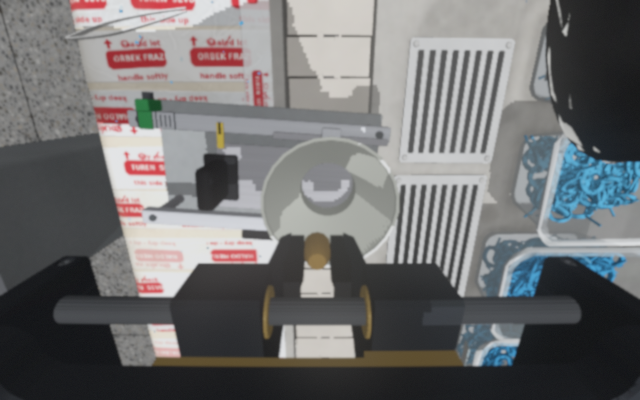

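Run:
```python
from h import *;import pickle
p,d,s,c=pickle.load(open('pics/w4.pkl','rb'))
print([plane(c,q,.125,s) for q in[(262,203),(398,203),(330,138)]])
cv2.imwrite('pics/f.png',cv2.resize(p[90:290,100:420],None,fx=2.4,fy=2.4,interpolation=cv2.INTER_CUBIC)[:,:,::-1])
```

```text
[array([0.57528743, 0.14096015, 0.125     ]), array([0.66993184, 0.14100827, 0.125     ]), array([0.62193826, 0.18559714, 0.125     ])]
```

View pics/f.png

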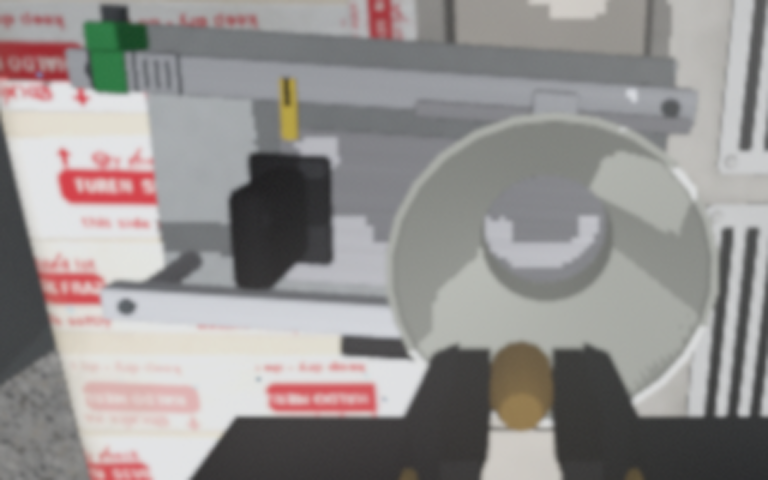

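arm_command --pt "0 0 0.009 -0.014 0" --pt "0 0 0 0 0" --pt "0 0.02 0 0 0" --pt "0 0.02 0 0 0" --pt "0 0 0 0 0" --pt "0 0 0 0 0" --pt "0.035 0 0 0 0" --pt "0.035 0 0 0 0" --pt "0.035 0 0 0 0" --pt "0.035 -0.04 0 0 0" --pt "0.035 -0.04 0 0 0" --pt "0.035 0 0 0.02 0"

```text
clock: 6.1
tool_pos: [0.6253, 0.1229, 0.2038]
eef_rot: [0.502, 0.5, -0.496, 0.502]
contact_force: [0.7, 0.3, -0.7]
opening: 0.399
```

arm_command --pt "0.04 0 -0.007 0.055 0" --pt "0.04 0 -0.007 0.055 0" --pt "0.04 0 0 0 0"

```text
clock: 6.48
tool_pos: [0.6077, 0.0016, 0.1992]
eef_rot: [-0.5, -0.497, 0.505, -0.498]
contact_force: [-0.6, 0.1, 0.1]
opening: 0.455
```

```bash
python3 snap.py w5
```

```text
6.475 [0.6077 0.0016 0.1992] [-0.6  0.1  0.1] 0.45488158370013637
```

View pics/w5.png

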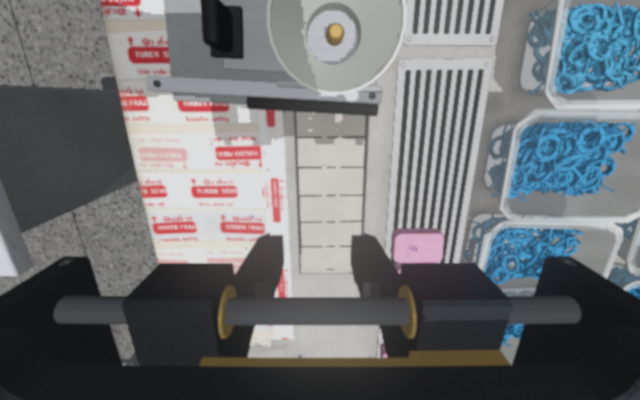

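arm_command --pt "0.045 0 -0.006 0.052 0" --pt "0.045 0.02 -0.006 0.052 0" --pt "0.045 0.04 -0.006 0.052 0" --pt "0.045 0.05 -0.006 0.05 0" --pt "0.045 0.02 0 0 0" --pt "0.045 0 0 0 0" --pt "0.045 0 0 0 0"

```text
clock: 7.4
tool_pos: [0.5874, -0.1852, 0.0789]
eef_rot: [0.5, 0.501, -0.499, 0.501]
contact_force: [0.6, 0.6, 0.1]
opening: 0.51
```

```bash
python3 snap.py w6;python3 loc.py w6
```

```text
7.4 [ 0.5874 -0.1852  0.0789] [0.6 0.6 0.1] 0.5098126349208937
[305 224  15  11 135] [311.6 229.7] [array([ 0.5829, -0.211 ,  0.    ]), array([ 0.5831, -0.2057,  0.011 ])]
1 origin 293 212
```

View pics/w6.png

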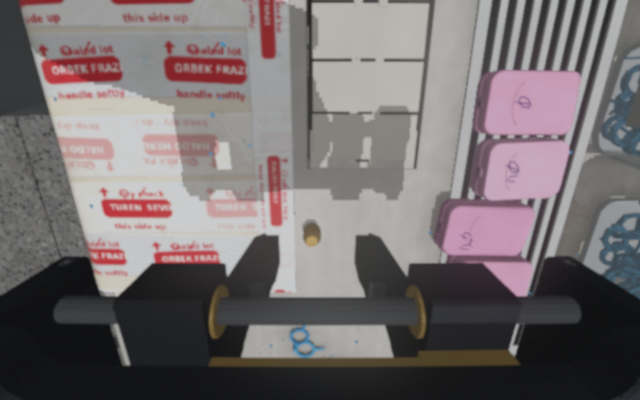

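```bash
sed -i 's/m\[235:\]=0/m[250:]=0/' loc.py; python3 loc.py w6
```

```text
[304 224  16  23 283] [311.6 234.9] [array([ 0.5829, -0.2161,  0.    ]), array([ 0.5831, -0.2106,  0.011 ])]
1 origin 292 212
```

arm_command --pt "0.045 0 -0.0045 0.026 0" --pt "0.045 0.03 0 0 0" --pt "0.045 0.03 0 0 0" --pt "0.045 0.016 0 0 0" --pt "0.045 0 0 0 0" --pt "0 0 0 0 0" --pt "0 0 0 0 0" --pt "0 0 0 0 0" --force 15

```text
clock: 8.45
tool_pos: [0.5821, -0.2132, 0.003]
eef_rot: [0.5, 0.5, -0.5, 0.5]
contact_force: [0.2, -0.6, 0.5]
opening: 0.192
```

arm_command --pt "0 -0.05 0 0 0" --pt "0 -0.06 0 0 0" --pt "0 -0.06 0.006 -0.05 0" --pt "0 0 0.007 -0.055 0" --pt "0 0 0.007 -0.055 0" --pt "0 0 0.007 -0.055 0" --pt "0 0 0.007 -0.055 0" --pt "0 0 0.007 -0.055 0" --pt "0 0 0 0 0" --pt "0 0 0 0 0"

```text
clock: 9.7
tool_pos: [0.6213, 0.1009, 0.1602]
eef_rot: [-0.5, -0.5, 0.5, -0.5]
contact_force: [0.1, 0.6, -1.3]
opening: 0.171
```

```bash
python3 snap.py w7
```

```text
9.7 [0.6213 0.1009 0.1602] [ 0.1  0.6 -1.3] 0.1711474841017006
```

View pics/w7.png

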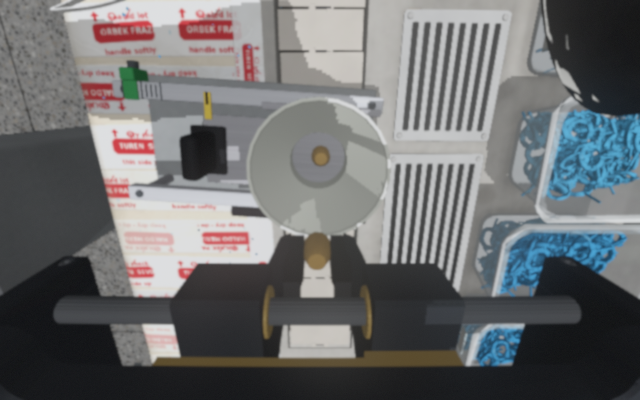

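arm_command --pt "0 0 0.001 -0.023 0" --pt "0 0 0 0 0" --pt "0 0.018 0 0 0" --pt "0 0.018 0 0 0" --pt "0 0 0 0 0" --pt "0 0 0 0 0" --pt "0.03 0 0 0 0" --pt "0.03 0 0 0 0" --pt "0.03 0 0 0 0" --pt "0.03 -0.04 0 0 0" --pt "0.035 -0.04 0 0 0" --pt "0.035 0 0 0.03 0"

```text
clock: 11.25
tool_pos: [0.6248, 0.0987, 0.208]
eef_rot: [0.502, 0.501, -0.496, 0.502]
contact_force: [0.5, 0.1, -0.2]
opening: 0.396
```

arm_command --pt "0.045 0 -0.03 0.01 0.065" --pt "0.045 0 -0.03 0 0" --pt "0.045 0 -0.03 0 0" --pt "0.045 0 0 0 0"

```text
clock: 11.75
tool_pos: [0.5307, 0.0888, 0.2046]
eef_rot: [-0.515, -0.484, 0.516, -0.483]
contact_force: [-0.5, -0.2, 0.6]
opening: 0.513
```

```bash
python3 snap.py w8
```

```text
11.75 [0.5307 0.0888 0.2046] [-0.5 -0.2  0.6] 0.5134951731425493
```

View pics/w8.png

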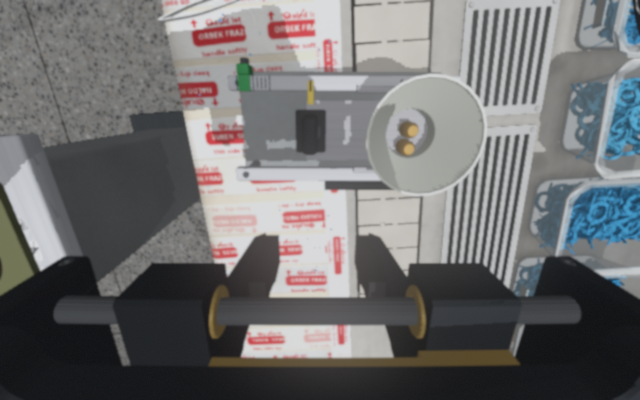

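Run:
```python
from h import *;import pickle
p,d,s,c=pickle.load(open('pics/w8.pkl','rb'))
cv2.imwrite('pics/g.png',cv2.resize(p[50:210,220:430],None,fx=3.8,fy=3.8,interpolation=cv2.INTER_CUBIC)[:,:,::-1])
R=Rn.from_quat(s['eef_rot']).as_matrix();print('jaw dir angle',np.arctan2(R[1,1],R[0,1]))
```

```text
jaw dir angle -0.06353633092205971
```

View pics/g.png

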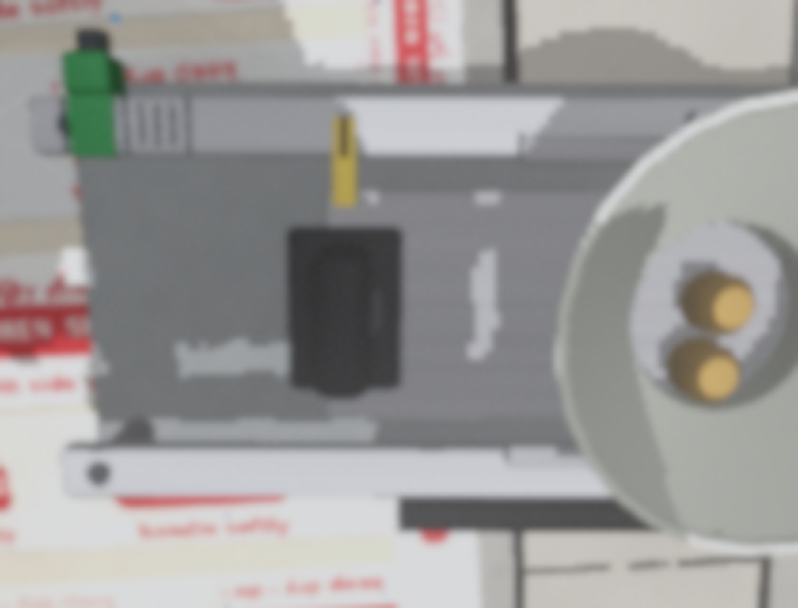

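Run:
```python
from h import *;import pickle
p,d,s,c=pickle.load(open('pics/w8.pkl','rb'))
R=Rn.from_quat(s['eef_rot']).as_matrix()
f=lambda u,v,z:R.T@(plane(c,((u+.5)/3.8-.5+220,(v+.5)/3.8-.5+50),z,s)-s['tool_pos'])
for nm,u,v,z in[('mark',92,125,.066),('markL',68,125,.066),('markR',117,125,.066),('ptr',344,125,.066),('hnd',341,320,.109),('hL',314,320,.109),('hR',369,320,.109),('hndfoot',345,310,.07),('hTop',341,240,.109),('hBot',341,395,.109)]: print(nm,np.round(f(u,v,z),4))
```

```text
mark [ 0.1387 -0.0699 -0.1006]
markL [ 0.1387 -0.0759 -0.1006]
markR [ 0.1387 -0.0635 -0.1006]
ptr [ 0.1385 -0.0063 -0.1005]
hnd [ 0.0956 -0.0063 -0.0566]
hL [ 0.0956 -0.0124 -0.0566]
hR [ 0.0955  0.     -0.0566]
hndfoot [ 0.1346 -0.0063 -0.0551]
hTop [ 0.0956 -0.0061 -0.074 ]
hBot [ 0.0956 -0.0064 -0.0396]
```

arm_command --pt "0.036 0 -0.0063 -0.03 0" --pt "0.036 0 0 -0.0266 0" --pt "0.036 0.03 0 0 0" --pt "0.036 0.01 0 0 0" --pt "0.036 0 0 0 0" --pt "0.036 0 0 0 0"

```text
clock: 12.55
tool_pos: [0.531, 0.1453, 0.1649]
eef_rot: [0.517, 0.483, -0.516, 0.483]
contact_force: [-0.2, -0.1, 0.7]
opening: 0.408
```

```bash
python3 snap.py w9
```

```text
12.55 [0.531  0.1453 0.1649] [-0.2 -0.1  0.7] 0.40837070202125325
```

View pics/w9.png

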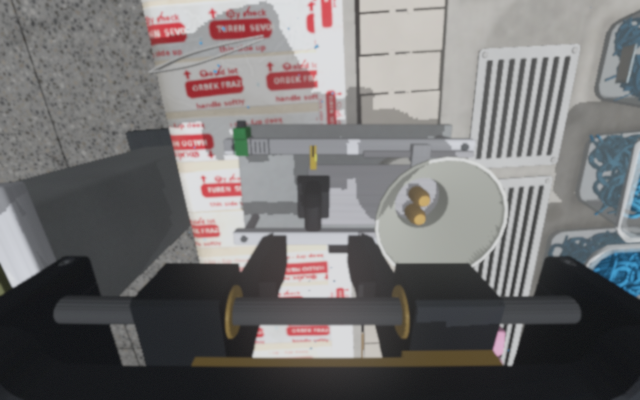

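arm_command --pt "0.036 0 -0.003 0 0" --pt "0.036 0 0 0 0" --pt "0.036 0.03 0 0 0" --pt "0.036 0.03 0 0 0" --pt "0.036 0.022 0 0 0" --pt "0.036 0 0 0 0" --pt "0.036 0 0 0 0"

```text
clock: 13.48
tool_pos: [0.5276, 0.1459, 0.083]
eef_rot: [0.516, 0.483, -0.516, 0.484]
contact_force: [0.7, -0.1, -0.6]
opening: 0.41
```

```bash
python3 snap.py w10
```

```text
13.475 [0.5276 0.1459 0.083 ] [ 0.7 -0.1 -0.6] 0.40981062276410435
```

View pics/w10.png

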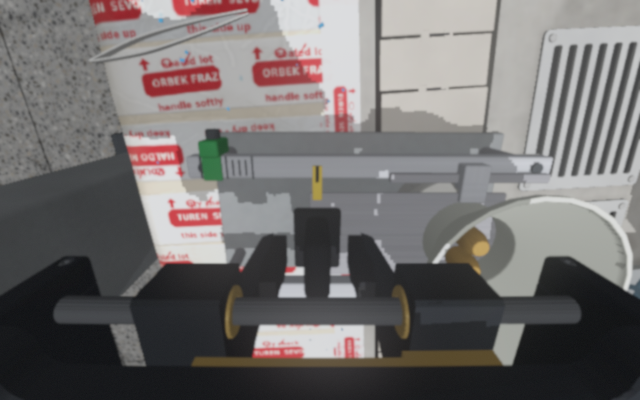

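arm_command --pt "0 0 0 0 0" --pt "0 0 0 0 0" --pt "0 0 0 0 0" --pt "0 0 0 0 0" --force 45

```text
clock: 14.02
tool_pos: [0.5276, 0.1458, 0.0827]
eef_rot: [0.516, 0.483, -0.516, 0.484]
contact_force: [0.0, -0.6, 4.6]
opening: 0.159
```

arm_command --pt "0 0 -0.01 0 0" --pt "0 0 -0.01 0 0" --pt "0 0 -0.01 0 0" --pt "0 0 -0.01 0 0" --pt "0 0 -0.01 0 0" --pt "0 0 -0.01 0 0" --pt "0 0 -0.003 0 0" --pt "0 0 0 0 0" --pt "0 0 0 0 0" --pt "0 0 0 0 0"

```text
clock: 15.28
tool_pos: [0.4663, 0.1499, 0.0827]
eef_rot: [0.518, 0.482, -0.515, 0.484]
contact_force: [6.4, -1.6, 0.7]
opening: 0.154
```

```bash
python3 snap.py w11
```

```text
15.275 [0.4663 0.1499 0.0827] [ 6.4 -1.6  0.7] 0.15429860595173406
```

View pics/w11.png

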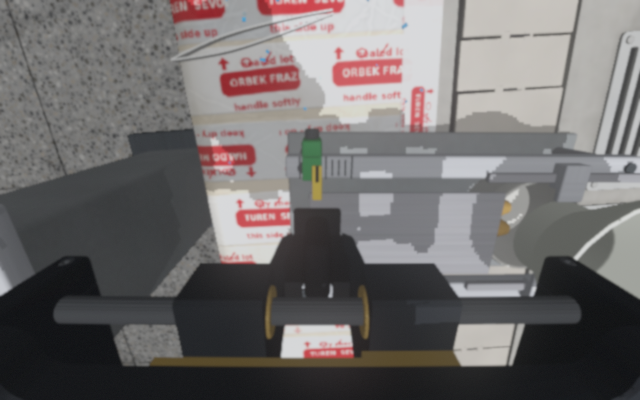

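Run:
```python
import cv2,numpy as np
from plant import r
im=cv2.imread('pics/w11.png');cv2.imwrite('pics/i.png',cv2.resize(im[120:215,270:370],None,fx=6,fy=6,interpolation=cv2.INTER_CUBIC))
p,d=r.snapshot('side');cv2.imwrite('pics/j.png',cv2.resize(p[190:270,230:350],None,fx=6,fy=6,interpolation=cv2.INTER_CUBIC)[:,:,::-1])
cv2.imwrite('pics/k.png',cv2.resize(im[170:250,460:600],None,fx=5,fy=5,interpolation=cv2.INTER_CUBIC))
```

```text
(no output)
```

View pics/i.png

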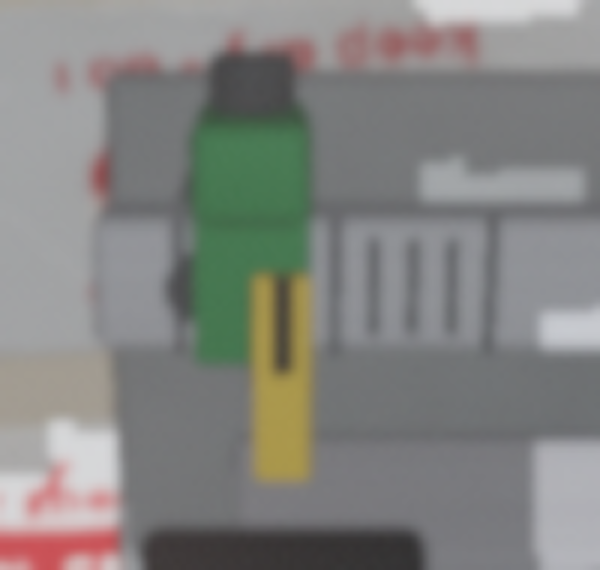

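View pics/j.png

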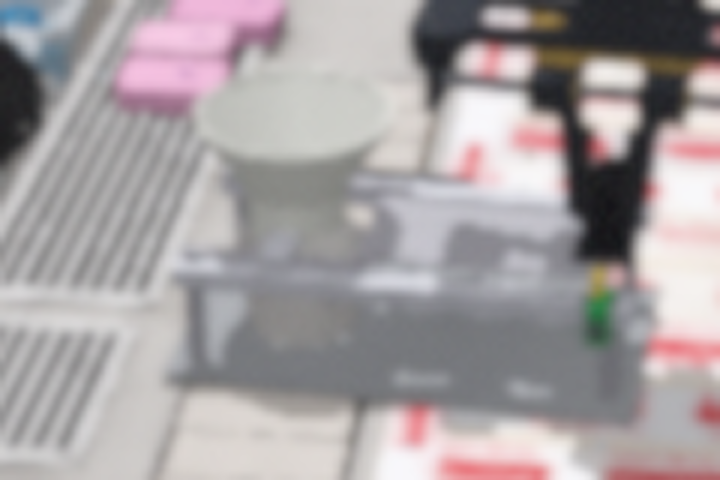

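View pics/k.png

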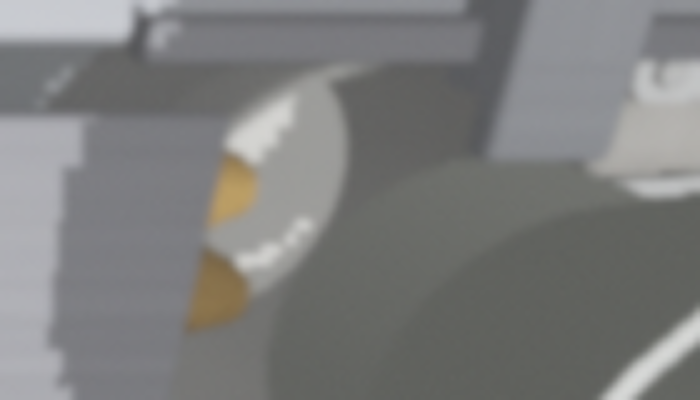

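arm_command --pt "0 0 -0.003 0 0" --pt "0 0 0 0 0" --pt "0 0 0 0 0" --pt "0 0 0 0 0"

```text
clock: 15.88
tool_pos: [0.4634, 0.1501, 0.0827]
eef_rot: [0.518, 0.482, -0.515, 0.484]
contact_force: [7.1, -1.3, 1.1]
opening: 0.151
```

```bash
python3 snap.py w12;python3 - <<'E'
import cv2
im=cv2.imread('pics/w12.png');cv2.imwrite('pics/l.png',cv2.resize(im[120:215,270:370],None,fx=6,fy=6,interpolation=cv2.INTER_CUBIC))
cv2.imwrite('pics/m.png',cv2.resize(im[170:280,460:620],None,fx=5,fy=5,interpolation=cv2.INTER_CUBIC))
E
```

```text
15.875 [0.4634 0.1501 0.0827] [ 7.1 -1.3  1.1] 0.1512821149866167
```

View pics/l.png

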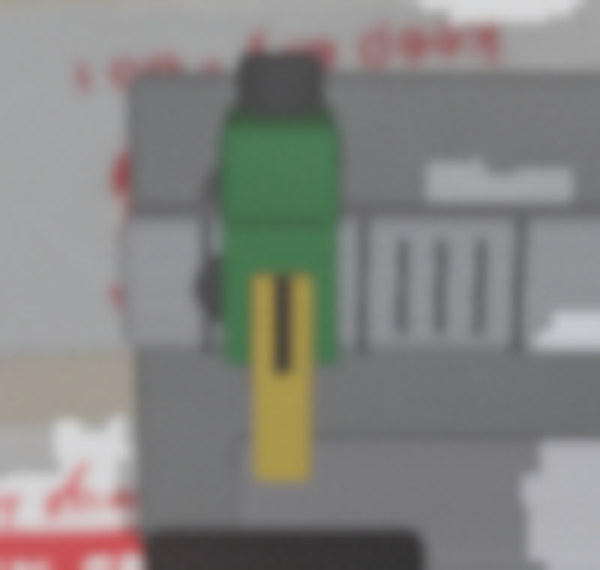

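View pics/m.png

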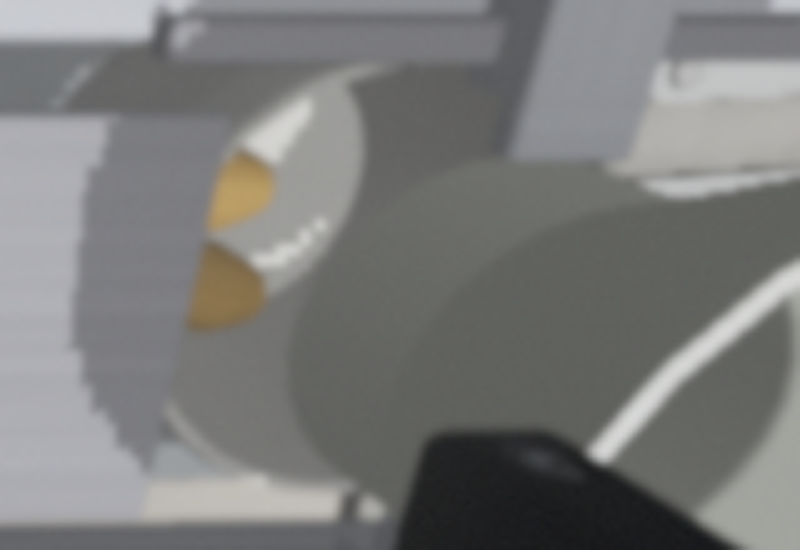

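Run:
```python
from h import *;import pickle
p,d,s,c=pickle.load(open('pics/w12.pkl','rb'))
for q in[(240,185),(225,290),(320,140)]:
    u,v=460+q[0]/5,170+q[1]/5;print(q,d[round(v),round(u)],depthpt(c,(u,v),d[round(v),round(u)],s),plane(c,(u,v),.02,s))
from plant import r
print(r.get_state()['contact_force'],max(abs(np.array(r.get_state()['qd']))))
```

```text
(240, 185) 0.21766807 [0.61599644 0.14378431 0.02517908] [0.61976786 0.14154186 0.02      ]
(225, 290) 0.22405526 [0.61676286 0.12507064 0.02464243] [0.62015207 0.12263864 0.02      ]
(320, 140) 0.23273589 [0.64059355 0.14403694 0.00878752] [0.63178098 0.14851581 0.02      ]
[ 7.34222002 -1.75285922  1.09870417] 0.0018170007079550325
```

Both formers lie in the pot at about z = 0.025 m. The pointer is centred on the mark and the gripper is still holding the gate against about 7 N.

```bash
python3 -c "
from plant import r
print(r.finish_job())"
```

```text
the job is handed in; nothing more can be done
None
```

I dropped both formers into the funnel with the gate shut. I then pinched the black handle at 45 N, pulled the gate out about 64 mm, and handed the job in at about 16 s with the handle still held.

**Last checks before handing in:**
- **Pointer:** in the wrist picture it sits on the middle of the green mark, within about 0.5 mm. My first pull stopped about 3 mm short, so I added 3 mm.
- **Formers:** wrist-camera depth puts both inside the pot at z of about 0.025 m, near its axis. The closing gate plate hides part of each.
- **Hold:** the spring pulls on the tool with about 7 N and the arm is still (below 0.002 rad/s).
- **Bystanders:** nothing I moved went near the pink mould, the opened mould or the tweezers. I did not measure their positions or the pot's again at the end.

None of the checks failed or disagreed.

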